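Pull the hotplate's wide knob for washing

TASK

It is closing time: with the knob puller, pull the wide control knob straight up off the hotplate, keeping the gripper's fingers off the knob. Carry it on the puller to the shallow metal wash tray and set it down there right way up, standing flat on the tray's floor, without tipping or dropping it. Then stand the puller upright on the bare counter again, and leave everything else where it is.

Things in the scene. Friction and masses are not known exactly. Their poses are not given: they have to be found in the camera images.
- hotplate: Fixed countertop hotplate, 340 (x) x 300 (y) x 80 mm, origin under its centre. A flat control strip at its -x end faces the robot, with two upright square shafts at (-125, -70) and (-125, +70) mm from the origin; the wide knob is on one, the small knob on the other (which is which varies). The air in front (-x) is free: a fork can slide in along the hotplate's +x.
- strip_mid (a point): Middle of the control strip, on its top, between the two shafts; 75 mm above the counter, 45 mm from the front edge. Each shaft stands in a round bezel 40 mm wide and 2 mm high (top at 77 mm) and ends 12 mm above it.
- wide_knob: Wide black control knob, the one to pull: round skirt 68 mm wide, 5 mm thick, under a ribbed round body 44 mm wide; 39 mm high in all, 90 g. Origin at the underside of its square hub (24 x 24 mm, 14 mm high), on its axis, z up. The hub stands on the bezel. A spring clip in it lets go with a pop at about 10 N of upward pull, in the first 4 mm; after 12 mm it is clear of the shaft.
- knob_skirt (a point): Centre of the underside of the wide knob's skirt, 14 mm above the knob's origin: a gap 14 mm high is left under the skirt, free all round the hub, on the bezel and also when the knob stands on its hub on a flat floor (it stands stably).
- small_knob: The other knob, to be left alone: skirt 46 mm in diameter with a bar grip on top, 36 mm high, same hub, origin and clip.
- puller: Knob puller, 220 g, 117 mm high, standing upright on its fork on the counter. C-shaped from the side: fork below, spine plate at its -x end (x = -54 to -48 mm, 26 mm wide), bar handle on top. Origin on its underside, midway along the fork and straight below the handle's middle. The fork points to +x. Put this origin on the knob's axis and the tines hold the skirt evenly.
- puller_tip (a point): Between the tips of the fork, 40 mm ahead (+x) of the puller's origin, at the top of the lips. Two tines along x, 8 mm wide, 4 mm thick, centre lines at y = -21 and +21 mm: a 34 mm slot for the hub, closed at x = -46 mm. The last 4 mm of each tine turn up as a lip, to 7 mm above the underside; it comes just outside the skirt's edge.
- puller_fork (a point): Middle of the puller's fork at the height of the tines' top: 4 mm above the puller's origin.
- puller_handle (a point): Centre of the puller's wooden bar handle, 105 mm above the puller's origin: the bar runs along the puller's x from -56 to +45 mm, 18 mm wide (y) with flat sides, 24 mm high (z). Grip it here across its width.
- tray: Fixed shallow metal wash tray, 340 (x) x 240 (y) mm outside, walls 3 mm thick and 26 mm high (rolled rim to 29 mm), floor 3 mm thick. Origin under its centre. Its +y half is empty; two sample cups stand along its -y side.
- cup_a: Square white sample cup in the tray, 58 x 58 x 30 mm, origin under its centre; leave alone.
- cup_b: Second sample cup in the tray, the same.
- skillet: Low dark skillet standing on the hotplate's glass, 184 mm wide and 34 mm high, its handle rising to 50 mm; origin under its centre; leave alone.
- water_bottle: Clear bottle, 62 mm wide, 190 mm high, at the far side of the counter; leave alone.
- pick_cup: Small wooden cup of picks, 52 mm wide, 70 mm high with the picks; leave alone.
- scrub_brush: Wooden scrubbing brush, 170 x 42 x 38 mm, lying between robot and hotplate; leave alone.
- scissors: Red-handled kitchen scissors, 200 mm long, lying flat beyond the hotplate's left side; leave alone.
Mind the look-alikes: they are no part of the job. Of the things that look like the puller, the smallest one is meant. What is shaped like the wide_knob but green or purple is not meant.

How it is judged:
By the outcome, as a careful person would: the job done as asked, in the order asked, and still so for the second after the job is handed in, with the robot touching nothing.
It also fails if it takes over 67 s, if anything falls off the work surface, if the arm or the gripper's body presses on something with over 40 N, if the wrist force passes 120 N, or if a joint passes its speed limit or range.

ROBOT

A 6-joint arm with a two-finger parallel gripper is mounted at the origin on the work surface. World frame = base frame: x ahead of the robot, y to its left, z up, the work surface at z = 0. Lengths are in mm, angles in rad, forces in N, time in s.
With the tool pointing down it reaches from about 250 to 775 mm from the base axis. Payload 4 kg.
Tool frame: the origin (TCP) lies at the very end of the fingers, on their centre line; the grasp point (between the pads) lies 19 mm behind it; z points along the fingers, x is the direction in which the jaws open and shut, and the axes are right-handed (so a half turn about z gives the same grasp; the last joint's range is limited). The gripper opens to 85 mm and grips with 20 to 120 N. Pads are 22 mm wide; open, the fingers measure 114 mm over their backs; the gripper's body (76 mm by 85 mm) begins 54 mm behind the grasp point. The pads swing forward as they close: fully open they stand 13 mm farther back than shut.
Start: joints at [-1.42, 0.087, 1.371, -0, 1.684, -0.103], TCP at [138.092, -532.399, 231.341] pointing down, gripper open.
Joint ranges: [-3.1, 3.1], [-0.76, 2.03], [0.27, 2.55], [-1.08, 4.22], [0.17, 2.65], [-2.57, 2.57]. Speed limits (rad/s): [2.79, 2.79, 3.14, 3.14, 3.14, 3.14].

INTERFACE

Orientations are given as a unit quaternion [x, y, z, w].
In Python, from plant import r, imaging gives the robot as it stands.
- The arm moves only by the tool move_arm, never from a script. Its argument "moves" is a list of rows, each an object of numbers: "dx", "dy", "dz": the shift along the tool's x, y, z in cm; "yaw": the turn about the tool's z in degrees; "hand": the closure in counts, from 0 (fully open) to 255 (shut). A call has exactly 8 rows; each row is the pose to reach, as a shift and turn from the pose commanded when the call began, along the tool's axes at that moment; what a row does not reach only later rows make up. A row lasts 1/10 s, in which the tool goes at most 50 mm and 8.59 degrees, less where a joint would pass 70% of its speed; a pose out of reach is approached as far as the arm can. A call with a gripper value outside its range is refused whole. The fingers move at their own pace and stop on an object; "force" is the grip in N (left out, the last holds). Time passes only in rows, so rows that repeat a pose let the fingers close, or fill a call up. It gives the time, the measured TCP pose, the force and the opening at its end, in the units of the state.
- r.get_state(): the state, without advancing time (a new reading comes with each control period).
- imaging.grab_frame(name): name is "side" or "top" or "wrist"; returns (picture, depth): 420x560x3 uint8, red, green, blue; 420x560 float32, mm along the optical axis (not along the pixel's ray), 0 where there is no reading.
- imaging.camera_info(name): a dict with "K" (3x3 intrinsics, pixels), "dist" ([k1, k2, p1, p2, k3] as OpenCV has them; the pictures are not rectified), "cam_to_world" (4x4, takes a point from camera to world coordinates). Camera axes: x right, y up, looking along -z (the intrinsics and any distortion apply to the point x, -y, -z); pixel columns grow to the right and rows downward; lengths in mm; the calibration is good to about 2 mm. A picture is of the moment at which its call begins: read the wrist's pose just before it. camera_info takes no time and is no camera call; for the wrist camera it gives the pose at the moment of the call.
- r.job_done(): hands the job in, once; it reports no verdict.
The state is a dict: "time": time; "joint_pos": joint angles; "joint_velocities": joint speeds; "joint_efforts": joint torques, N m; "tool_pos": TCP position; "orientation": TCP orientation; "ft_force": force on the tool from outside, world axes, zero at the start; "moment": the same for the moment, N m; "finger_gap": opening from 0.0 (shut) to 1.0 (fully open).
Only numpy, scipy, OpenCV 4.12 (cv2) and the standard library are available. Lean on these libraries where they do the work, as an engineer would, in place of code of your own. Each camera call takes 0.05 s, during which the arm holds its last target. There are 200 camera calls.

## Working session

There is one attempt and no reset: what is moved stays moved. The work goes in short steps, Python scripts to look and compute and a tool call to move; the robot and the scene stay as the last step left them, time stands still between calls to the robot, and variables do not carry over. Pictures are saved under pics/ and viewed, about 8 in all and at most 12, crops included, and the job is handed in when it is done.

Besides the shell and the picture viewer there is one more tool, called after "Call:" by a JSON object that holds its "name" and its "arguments", one argument or row to a line. move_arm: Moves the arm, as the interface text tells. Its arguments: {"type":"object","properties":{"moves":{"type":"array","items":{"type":"object","properties":{"dx":{"type":"number"},"dy":{"type":"number"},"dz":{"type":"number"},"yaw":{"type":"number"},"hand":{"type":"number"}}}},"force":{"type":"number"}},"required":["moves"]}

```bash
mkdir -p pics; ls
cat > h.py <<'E'
import numpy as np, cv2
from plant import r, imaging
def grab(n):
    info=imaging.camera_info(n); p,d=imaging.grab_frame(n); return p,d,info
def und(info,uv):
    return cv2.undistortPoints(np.array(uv,float).reshape(-1,1,2),np.array(info["K"],float),np.array(info["dist"],float)).reshape(-1,2)
def ray(info,uv):
    T=np.array(info["cam_to_world"]); n=und(info,uv)
    d=np.c_[n[:,0],-n[:,1],-np.ones(len(n))]@T[:3,:3].T
    return T[:3,3],d
def plane(info,uv,z):
    o,d=ray(info,uv); return o+d*((z-o[2])/d[:,2])[:,None]
def depthpts(info,uv,d):
    uv=np.array(uv); o,dr=ray(info,uv); return o+dr*d[uv[:,1].astype(int),uv[:,0].astype(int)][:,None]
def cloud(info,d):
    v,u=np.mgrid[:d.shape[0],:d.shape[1]]
    uv=np.c_[u.ravel(),v.ravel()]; return depthpts(info,uv,d).reshape(*d.shape,3)
def save(n,p): cv2.imwrite("pics/"+n,cv2.cvtColor(p,cv2.COLOR_RGB2BGR))
E
python3 - <<'E'
from h import *
for n in("top","side"):
    p,d,i=grab(n); save(n+"0.png",p); np.savez("pics/"+n+"0.npz",p=p,d=d,K=i["K"],dist=i["dist"],T=i["cam_to_world"])
    print(n,np.round(i["cam_to_world"],2).tolist(),np.round(i["K"],1).tolist(),i["dist"], (d>0).mean())
print(r.get_state())
E
```

```text
pics
top [[-0.0, 0.99, -0.14, 287.46], [-1.0, -0.0, -0.0, 82.96], [-0.0, 0.14, 0.99, 1525.03], [0.0, 0.0, 0.0, 1.0]] [[442.1, 0.0, 281.1], [0.0, 442.1, 212.2], [0.0, 0.0, 1.0]] [0.00773114 0.         0.         0.         0.        ] 0.9958886054421768
side [[-0.92, 0.19, -0.34, 82.52], [-0.39, -0.47, 0.79, 1103.36], [-0.01, 0.86, 0.5, 760.85], [0.0, 0.0, 0.0, 1.0]] [[475.0, 0.0, 278.9], [0.0, 475.0, 210.3], [0.0, 0.0, 1.0]] [-0.12225499  0.          0.          0.          0.        ] 0.995969387755102
{'time': 0.1, 'joint_pos': array([-1.42011688e+00,  8.79010350e-02,  1.37211185e+00,  2.95341417e-05,
        1.68363592e+00, -1.03104294e-01]), 'joint_velocities': array([-0.0005202 , -0.00166206, -0.00414083, -0.00022102, -0.0001586 ,
        0.00163773]), 'joint_efforts': array([ 1.57253737e-03, -3.53016615e+01, -3.14218998e+01, -2.34779154e-04,
        7.94816064e-03,  1.81260720e-05]), 'tool_pos': array([ 138.02090543, -531.92691894,  230.24087197]), 'orientation': array([ 7.90907756e-01, -6.11934527e-01, -7.33918416e-04, -7.20083960e-04]), 'ft_force': array([ 0.46059484, -0.05320155, -0.24754234]), 'moment': array([-0.0056722 ,  0.01185257,  0.0489224 ]), 'finger_gap': 1.0047308565179647}
```

View pics/top0.png

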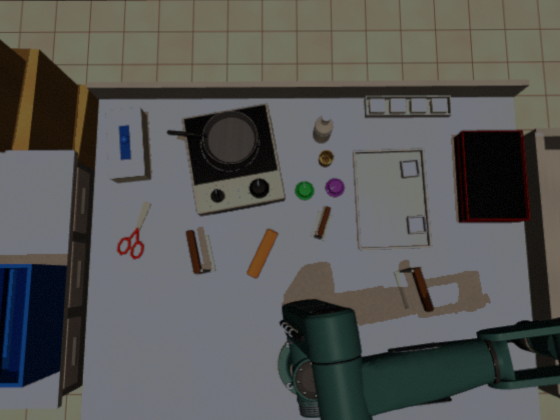

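View pics/side0.png

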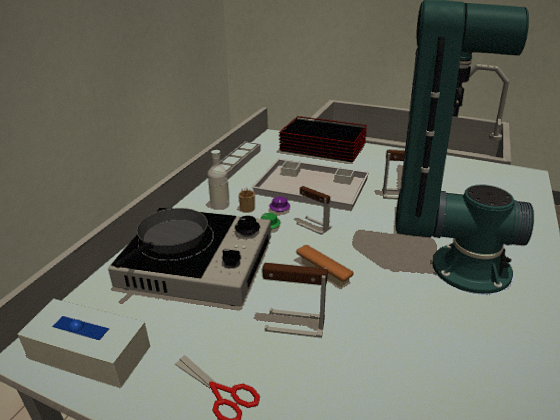

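Top view: three puller look-alikes are at (195,250), (322,222) and (424,288), and the middle one looks smallest. The black knobs are at (260,187), wide, and (217,196), small. The green (304,190) and purple (335,187) knobs are decoys. The tray is at (390,200), with its cups on the right (-y) side.

Run:
```python
from h import *
z=np.load("pics/top0.npz"); p,d=z["p"],z["d"]; i=dict(K=z["K"],dist=z["dist"],cam_to_world=z["T"])
C=cloud(i,d); hsv=cv2.cvtColor(p,cv2.COLOR_RGB2HSV)
def rect(pts):
    (c,s,a)=cv2.minAreaRect(pts[:,:2].astype(np.float32)); b=cv2.boxPoints((c,s,a))
    e=[b[1]-b[0],b[2]-b[1]]; e=max(e,key=np.linalg.norm); return np.round(c,1),np.round(sorted(s),1),round(float(np.degrees(np.arctan2(e[1],e[0]))),1)
for nm,(u,v) in dict(left=(195,250),mid=(322,222),right=(424,288)).items():
    w=np.zeros(d.shape,bool); w[v-35:v+35,u-22:u+22]=1
    for th in (60,):
        m=w&(C[...,2]>th)&(C[...,2]<200)&(hsv[...,1]>110)
        q=C[m]; print(nm,m.sum(),rect(q),np.round(np.percentile(q[:,2],[10,50,90]),1))
# knobs & hotplate
for nm,(u,v) in dict(wide=(260,187),small=(217,196),green=(304,190),purple=(335,187)).items():
    q=C[v-14:v+14,u-14:u+14].reshape(-1,3); top=np.percentile(q[:,2],98); 
    print(nm,np.round(np.percentile(q[:,2],[2,50,98]),1))
w=np.zeros(d.shape,bool); w[95:225,180:290]=1
m=w&(C[...,2]>60)&(C[...,2]<90); print("hot",rect(C[m]),np.median(C[m][:,2]))
w[:]=0; w[140:255,345:440]=1
m=w&(C[...,2]>14)&(C[...,2]<40); print("tray",rect(C[m]),np.median(C[m][:,2]))
m=w&(C[...,2]>26)&(C[...,2]<50); print("tray",rect(C[m]))
ct=cv2.resize(p[130:260,170:360],None,fx=4,fy=4,interpolation=cv2.INTER_CUBIC); save("crop1.png",np.clip(ct.astype(float)*1.6,0,255).astype(np.uint8))
```

```text
left 293 (array([365.1, 358.2]), array([ 21.9, 131.1]), 12.5) [155.8 159.5 162.6]
mid 137 (array([461.3, -48.6]), array([13.8, 97.4]), -18.2) [112.7 117.3 121.8]
right 359 (array([ 248.3, -343.5]), array([ 23.8, 133.4]), 15.9) [148.7 158.5 163.4]
wide [ 69.7  79.9 121. ]
small [ 69.4  76.7 114.5]
green [-5.4  3.8 43.4]
purple [-5.2  4.1 43.5]
hot (array([684.2, 251.1]), array([302.7, 345.8]), 10.4) 79.86306066289467
tray (array([ 553.2, -292.9]), array([248.7, 347.9]), 1.9) 27.86173394164416
tray (array([ 552.7, -292.5]), array([247.2, 346.6]), 1.7)
```

View pics/crop1.png

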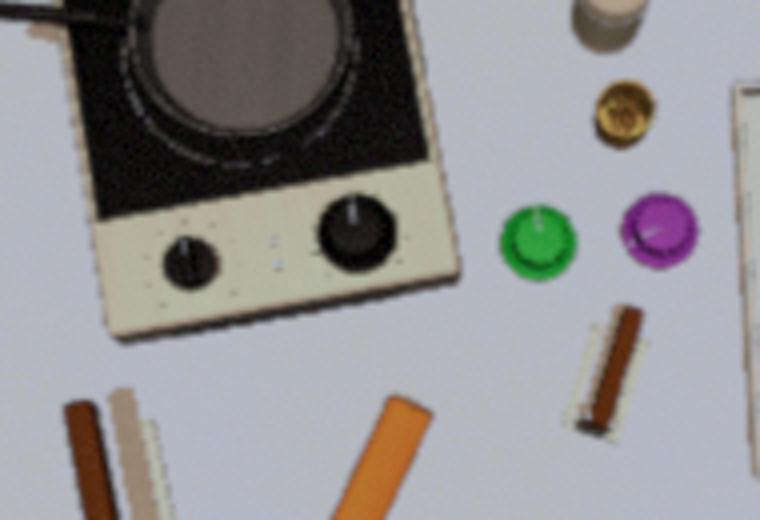

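The middle puller matches the 117 mm height and 101 mm bar, and the crop confirms its fork points up (+x) with the spine at the bottom. The wide knob is at crop (356,232) and the small one at (190,263). Next I refine the knob and work out the first move.

```bash
cat >> h.py <<'E'
def plan(x,y,z,ang,cmd=None):
    """ang = wanted world angle (deg) of tool x; prints shift in tool axes, cm/deg"""
    s=r.get_state(); q=s["orientation"]; t=s["tool_pos"]
    from scipy.spatial.transform import Rotation as Ro
    R=Ro.from_quat(q).as_matrix(); th=np.degrees(np.arctan2(R[1,0],R[0,0]))
    d=R.T@(np.array([x,y,z])-t)/10; yaw=-((ang-th+180)%360-180)
    print("t",round(s["time"],2),"tcp",np.round(t,1),"ang",round(th,2),"tilt",np.round(R[:,2],4),"F",np.round(s["ft_force"],1),"gap",round(s["finger_gap"],3))
    print("dx,dy,dz",np.round(d,2),"yaw",round(yaw,2))
E
python3 - <<'E'
from h import *
z=np.load("pics/top0.npz"); p=z["p"]; i=dict(K=z["K"],dist=z["dist"],cam_to_world=z["T"])
g=p.max(2)
for (u,v),h in (((260,187),96),((217,196),96),((304,190),19),((335,187),19)):
    sub=p[v-16:v+16,u-16:u+16].astype(int)
    m=((sub.max(2)<70)|((sub.max(2)-sub.min(2))>60)).astype(np.uint8)
    n,l,st,ce=cv2.connectedComponentsWithStats(m); k=1+np.argmax(st[1:,4])
    c=ce[k]+[u-16,v-16]; a=st[k,4]
    q=plane(i,[c],h)[0]; o=i["cam_to_world"][:3,3]; print(c,q,"diam",2*np.sqrt(a/np.pi)*(o[2]-h)/442)
print(np.round(imaging.camera_info("wrist")["cam_to_world"],2))
plan(466,-50,270,-108.2)
E
```

```text
[258.65923567 187.88216561] [576.45776187 160.70922259  96.        ] diam 64.64564457569595
[217.2384106  195.51655629] [551.53069216 296.72887917  96.        ] diam 44.82939932456774
[304.34254144 190.69060773] [581.37504742   6.49422151  19.        ] diam 51.72565449541149
[332.25806452 190.74193548] [580.73889945 -90.20429169  19.        ] diam 21.40659310353276
[[ 2.5000e-01  9.3000e-01  2.8000e-01  2.0997e+02]
 [-9.7000e-01  2.4000e-01  7.0000e-02 -5.1351e+02]
 [ 0.0000e+00 -2.9000e-01  9.6000e-01  3.7269e+02]
 [ 0.0000e+00  0.0000e+00  0.0000e+00  1.0000e+00]]
t 0.1 tcp [ 138.  -531.9  230.2] ang -75.46 tilt [-3.e-04  2.e-03 -1.e+00] F [ 0.5 -0.1 -0.2] gap 1.005
dx,dy,dz [-38.42 -43.85  -3.89] yaw 32.74
```

Call:
{"name": "move_arm", "arguments": {
  "moves": [
    {"dx": -3.2, "dy": -3.6, "dz": -0.4, "yaw": 4},
    {"dx": -6.4, "dy": -7.3, "dz": -1, "yaw": 8},
    {"dx": -9.6, "dy": -11, "dz": -2, "yaw": 12},
    {"dx": -12.8, "dy": -14.6, "dz": -3, "yaw": 16},
    {"dx": -16, "dy": -18.3, "dz": -3.9, "yaw": 20},
    {"dx": -19.2, "dy": -21.9, "dz": -3.9, "yaw": 24},
    {"dx": -22.4, "dy": -25.6, "dz": -3.9, "yaw": 28},
    {"dx": -25.6, "dy": -29.2, "dz": -3.9, "yaw": 32.74}
  ]
}}

```text
invalid input
```

```bash
python3 -c "
from h import *
plan(462,-47,270,-108.2)"
```

```text
t 0.1 tcp [ 138.  -531.9  230.2] ang -75.46 tilt [-3.e-04  2.e-03 -1.e+00] F [ 0.5 -0.1 -0.2] gap 1.005
dx,dy,dz [-38.81 -43.54  -3.89] yaw 32.74
```

Call:
{"name": "move_arm", "arguments": {
  "moves": [
    {"dx": -3.2, "dy": -3.6, "dz": -0.4, "yaw": 4, "hand": 0},
    {"dx": -6.4, "dy": -7.3, "dz": -1, "yaw": 8, "hand": 0},
    {"dx": -9.6, "dy": -11, "dz": -2, "yaw": 12, "hand": 0},
    {"dx": -12.8, "dy": -14.6, "dz": -3, "yaw": 16, "hand": 0},
    {"dx": -16, "dy": -18.3, "dz": -3.9, "yaw": 20, "hand": 0},
    {"dx": -19.2, "dy": -21.9, "dz": -3.9, "yaw": 24, "hand": 0},
    {"dx": -22.4, "dy": -25.6, "dz": -3.9, "yaw": 28, "hand": 0},
    {"dx": -25.6, "dy": -29.2, "dz": -3.9, "yaw": 32.7, "hand": 0}
  ],
  "force": 60
}}

```text
time: 0.9
tool_pos: [357.0, -209.4, 270.1]
orientation: [-0.585, 0.811, -0.0, 0.0]
ft_force: [2.1, 0.2, 0.2]
finger_gap: 1.002
```

```bash
python3 -c "
from h import *
plan(462,-47,270,-108.2)"
```

```text
t 0.9 tcp [ 357.  -209.4  270.1] ang -108.36 tilt [ 2.e-04 -1.e-04 -1.e+00] F [2.1 0.2 0.2] gap 1.002
dx,dy,dz [-1.872e+01 -4.850e+00  1.000e-02] yaw -0.16
```

Call:
{"name": "move_arm", "arguments": {
  "moves": [
    {"dx": -4, "dy": -1, "dz": 0, "yaw": 0, "hand": 0},
    {"dx": -8, "dy": -2, "dz": 0, "yaw": 0, "hand": 0},
    {"dx": -12, "dy": -3, "dz": 0, "yaw": 0, "hand": 0},
    {"dx": -16, "dy": -4, "dz": 0, "yaw": 0, "hand": 0},
    {"dx": -18, "dy": -4.6, "dz": 0, "yaw": 0, "hand": 0},
    {"dx": -18.5, "dy": -4.8, "dz": 0, "yaw": 0, "hand": 0},
    {"dx": -18.5, "dy": -4.8, "dz": 0, "yaw": 0, "hand": 0},
    {"dx": -18.5, "dy": -4.8, "dz": 0, "yaw": 0, "hand": 0}
  ]
}}

```text
time: 1.7
tool_pos: [459.3, -51.3, 270.1]
orientation: [-0.586, 0.81, -0.0, -0.0]
ft_force: [-0.7, 0.1, 0.3]
finger_gap: 1.0
```

Run:
```python
from h import *
plan(466,-50,86,-108.2)
p,d,i=grab("wrist"); save("w1.png",p); np.savez("pics/w1.npz",p=p,d=d,K=i["K"],dist=i["dist"],T=i["cam_to_world"])
C=cloud(i,d); hsv=cv2.cvtColor(p,cv2.COLOR_RGB2HSV)
m=(C[...,2]>100)&(C[...,2]<130)&(hsv[...,1]>90)&(abs(C[...,0]-465)<90)&(abs(C[...,1]+50)<80)
q=C[m]; c,s,a=cv2.minAreaRect(q[:,:2].astype(np.float32)); print(m.sum(),c,s,a,np.percentile(q[:,2],[10,50,90]))
print(cv2.boxPoints((c,s,a)))
```

```text
t 1.7 tcp [459.3 -51.3 270.1] ang -108.22 tilt [-8.e-04 -6.e-04 -1.e+00] F [-0.7  0.1  0.3] gap 1.0
dx,dy,dz [-0.34 -0.61 18.41] yaw -0.02
1518 (463.62945556640625, -47.608863830566406) (15.848533630371094, 98.12466430664062) 71.9444580078125 [115.39612238 116.45458648 117.43339079]
[[414.5271   -39.936592]
 [507.81976  -70.349236]
 [512.7318   -55.281136]
 [419.43915  -24.868492]]
```

View pics/w1.png

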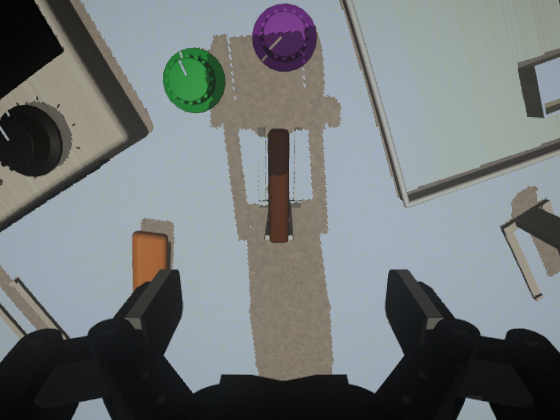

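The wrist view shows the puller's handle at (279,185), with spine at the bottom and fork ahead. Depth puts the bar centre at (463.6,-47.6) at -18°, so I descend.

Call:
{"name": "move_arm", "arguments": {
  "moves": [
    {"dx": -0.5, "dy": -0.85, "dz": 3, "yaw": 0, "hand": 0},
    {"dx": -0.5, "dy": -0.85, "dz": 7, "yaw": 0, "hand": 0},
    {"dx": -0.5, "dy": -0.85, "dz": 11, "yaw": 0, "hand": 0},
    {"dx": -0.5, "dy": -0.85, "dz": 14, "yaw": 0, "hand": 0},
    {"dx": -0.5, "dy": -0.85, "dz": 16.5, "yaw": 0, "hand": 0},
    {"dx": -0.5, "dy": -0.85, "dz": 18, "yaw": 0, "hand": 0},
    {"dx": -0.5, "dy": -0.85, "dz": 18.4, "yaw": 0, "hand": 0},
    {"dx": -0.5, "dy": -0.85, "dz": 18.4, "yaw": 0, "hand": 0}
  ]
}}

```text
time: 2.55
tool_pos: [468.8, -49.2, 86.1]
orientation: [-0.586, 0.81, 0.0, -0.0]
ft_force: [-0.2, 0.6, 0.8]
finger_gap: 0.998
```

Call:
{"name": "move_arm", "arguments": {
  "moves": [
    {"dx": 0, "dy": 0, "dz": 0, "yaw": 0, "hand": 120},
    {"dx": 0, "dy": 0, "dz": 0, "yaw": 0, "hand": 160},
    {"dx": 0, "dy": 0, "dz": 0, "yaw": 0, "hand": 190},
    {"dx": 0, "dy": 0, "dz": 0, "yaw": 0, "hand": 220},
    {"dx": 0, "dy": 0, "dz": 0, "yaw": 0, "hand": 255},
    {"dx": 0, "dy": 0, "dz": 0, "yaw": 0, "hand": 255},
    {"dx": 0, "dy": 0, "dz": 0, "yaw": 0, "hand": 255},
    {"dx": 0, "dy": 0, "dz": 0, "yaw": 0, "hand": 255}
  ],
  "force": 80
}}

```text
time: 3.35
tool_pos: [469.8, -48.8, 86.9]
orientation: [-0.587, 0.81, -0.001, 0.0]
ft_force: [-0.2, -2.0, 3.8]
finger_gap: 0.203
```

```bash
python3 -c "
from h import *
plan(469,-49,86,-108.2)"
```

```text
t 3.35 tcp [469.8 -48.8  86.9] ang -108.16 tilt [ 0.0011 -0.001  -1.    ] F [-0.2 -2.   3.8] gap 0.203
dx,dy,dz [0.05 0.07 0.09] yaw 0.04
```

Call:
{"name": "move_arm", "arguments": {
  "moves": [
    {"dx": 0, "dy": 0, "dz": -1, "yaw": 0, "hand": 255},
    {"dx": 0, "dy": 0, "dz": -3, "yaw": 0, "hand": 255},
    {"dx": 0, "dy": 0, "dz": -5.5, "yaw": 0, "hand": 255},
    {"dx": 0, "dy": 0, "dz": -8, "yaw": 0, "hand": 255},
    {"dx": 0, "dy": 0, "dz": -10, "yaw": 0, "hand": 255},
    {"dx": -2, "dy": 0.8, "dz": -10.5, "yaw": -4, "hand": 255},
    {"dx": -5, "dy": 2, "dz": -10.5, "yaw": -9, "hand": 255},
    {"dx": -8, "dy": 3.2, "dz": -10.5, "yaw": -14, "hand": 255}
  ]
}}

```text
time: 4.15
tool_pos: [463.3, 38.7, 191.2]
orientation: [-0.682, 0.731, 0.001, 0.0]
ft_force: [0.1, -0.9, -1.8]
finger_gap: 0.198
```

```bash
python3 -c "
from h import *
plan(458,138,190,-79.6)"
```

```text
t 4.15 tcp [463.3  38.7 191.2] ang -94.02 tilt [-0.001   0.0011 -1.    ] F [ 0.1 -0.9 -1.8] gap 0.198
dx,dy,dz [-9.86  1.23  0.13] yaw -14.42
```

Call:
{"name": "move_arm", "arguments": {
  "moves": [
    {"dx": -2.5, "dy": 0.3, "dz": 0, "yaw": -4, "hand": 255},
    {"dx": -5, "dy": 0.6, "dz": 0, "yaw": -8, "hand": 255},
    {"dx": -7.5, "dy": 0.9, "dz": 0, "yaw": -11, "hand": 255},
    {"dx": -9, "dy": 1.1, "dz": 0, "yaw": -13, "hand": 255},
    {"dx": -9.8, "dy": 1.2, "dz": 0, "yaw": -14.4, "hand": 255},
    {"dx": -9.8, "dy": 1.2, "dz": 0, "yaw": -14.4, "hand": 255},
    {"dx": -9.8, "dy": 1.2, "dz": 0, "yaw": -14.4, "hand": 255},
    {"dx": -9.8, "dy": 1.2, "dz": 0, "yaw": -14.4, "hand": 255}
  ]
}}

```text
time: 4.95
tool_pos: [459.0, 135.5, 191.2]
orientation: [0.767, -0.642, 0.0, 0.0]
ft_force: [0.3, 0.2, -2.0]
finger_gap: 0.194
```

Run:
```python
from h import *
plan(458,138,190,-79.6)
p,d,i=grab("wrist"); save("w2.png",p); np.savez("pics/w2.npz",p=p,d=d,K=i["K"],dist=i["dist"],T=i["cam_to_world"])
p,d,i=grab("side"); save("s2.png",cv2.resize(p[100:330,150:450],None,fx=2.5,fy=2.5,interpolation=cv2.INTER_CUBIC)); np.savez("pics/s2.npz",p=p,d=d,K=i["K"],dist=i["dist"],T=i["cam_to_world"])
```

```text
t 4.95 tcp [459.  135.5 191.2] ang -79.84 tilt [-4.e-04 -5.e-04 -1.e+00] F [ 0.3  0.2 -2. ] gap 0.194
dx,dy,dz [-0.26  0.06  0.12] yaw -0.24
```

View pics/w2.png

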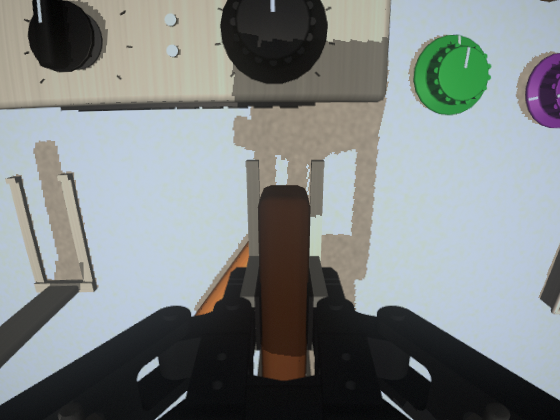

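View pics/s2.png

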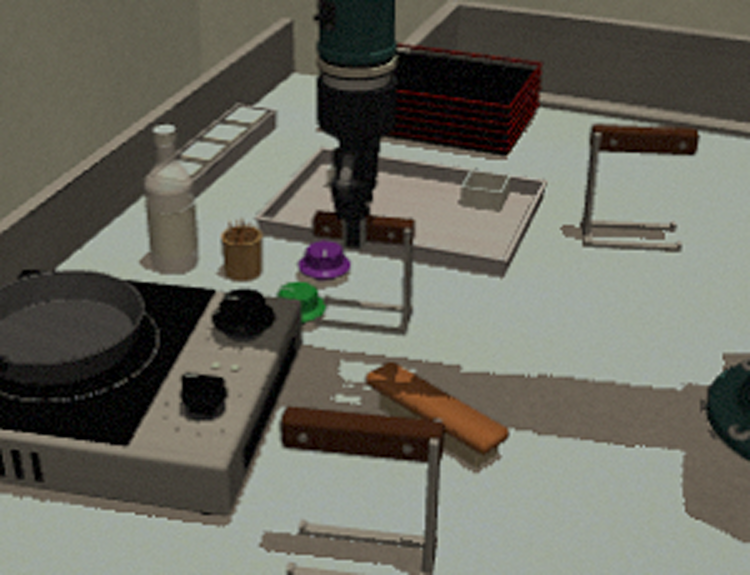

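```bash
cat > m.py <<'E'
from h import *
from scipy.optimize import least_squares
z=np.load("pics/w2.npz"); p,d=z["p"],z["d"]; i=dict(K=z["K"],dist=z["dist"],cam_to_world=z["T"])
C=cloud(i,d)
# strip height & knob heights
print("strip z",np.median(C[60:90,110:160,2]),"knob top",np.median(C[22:38,255:290,2]),"skirt z",np.median(C[66:76,262:285,2]))
# skirt lower arc: darkness mask, lowest dark pixel per column
g=p.max(2); 
C2=C[...,2]; m=((C2>86)&(C2<130)).astype(np.uint8); m[:, :200]=0; m[:,345:]=0; m[110:]=0
pts=[]
for u in range(224,326,3):
    v=np.where(m[:,u])[0]
    if len(v): pts.append((u,v.max()))
pts=np.array(pts); P=plane(i,pts,93.0)[:,:2]
f=lambda a:np.hypot(*(P-a[:2]).T)-34
s=least_squares(f,[576,160],loss="soft_l1"); print("knob",s.x,"rms",np.sqrt(np.mean(s.fun**2)))
f2=lambda a:np.hypot(*(P-a[:2]).T)-a[2]
s=least_squares(f2,[576,160,34],loss="soft_l1"); print("free R",s.x)
# tines
T=(C2>85)&(C2<130)
for a,b in((240,258),(308,326)):
    w=np.zeros_like(T); w[158:215,a:b]=1
    q=C[w&T]; c,sz,an=cv2.minAreaRect(q[:,:2].astype(np.float32)); print("tine",np.round(c,1),np.round(sz,1),an,np.round(np.percentile(q[:,2],[5,50,95]),1),np.round(cv2.boxPoints((c,sz,an)),1).tolist())
# strip front edge direction
e=[]
for u in range(60,230,10):
    v=np.where(abs(C2[:125,u]-75)<4)[0]
    if len(v): e.append((u,v.max()))
E=plane(i,e,75)[:,:2]; vx,vy,x0,y0=cv2.fitLine(E.astype(np.float32),cv2.DIST_HUBER,0,.01,.01).ravel(); print("front edge",x0,y0,"normal yaw",np.degrees(np.arctan2(vy,vx)))
print("handle",[np.round(x,1) for x in cv2.minAreaRect(C[(C2>200)&(C2<225)&(np.arange(420)[:,None]<235)&(np.arange(420)[:,None]>180)&(abs(np.arange(560)-284)<30)][:,:2].astype(np.float32))[:2]])
E
python3 m.py
```

```text
strip z 74.64958567872077 knob top 115.82976079945469 skirt z 97.19307527334377
knob [577.86360251 162.76662342] rms 0.3479106134610352
free R [577.35747427 162.67915307  33.56475526]
tine [476.5 159.2] [36.6  7.9] 10.234121322631836 [107.1 108.1 111.2] [[457.79998779296875, 159.8000030517578], [459.20001220703125, 152.10000610351562], [495.29998779296875, 158.60000610351562], [493.8999938964844, 166.3000030517578]]
tine [483.9 117.6] [36.7  8.2] 10.157899856567383 [107.2 108.5 111.5] [[465.1000061035156, 118.4000015258789], [466.6000061035156, 110.30000305175781], [502.70001220703125, 116.69999694824219], [501.29998779296875, 124.80000305175781]]
front edge 516.8262 250.22798 normal yaw -79.56025
handle [array([496.1, 142. ]), array([14.4, 18. ])]
```

Call:
{"name": "move_arm", "arguments": {
  "moves": [
    {"dx": -0.2, "dy": 0, "dz": 0.4, "yaw": 0, "hand": 255},
    {"dx": -0.4, "dy": 0, "dz": 1, "yaw": -0.2, "hand": 255},
    {"dx": -0.65, "dy": 0, "dz": 1.6, "yaw": -0.3, "hand": 255},
    {"dx": -0.65, "dy": 0, "dz": 2.2, "yaw": -0.3, "hand": 255},
    {"dx": -0.65, "dy": 0, "dz": 2.4, "yaw": -0.3, "hand": 255},
    {"dx": -0.65, "dy": -1, "dz": 2.4, "yaw": -0.3, "hand": 255},
    {"dx": -0.65, "dy": -2, "dz": 2.4, "yaw": -0.3, "hand": 255},
    {"dx": -0.65, "dy": -2, "dz": 2.4, "yaw": -0.3, "hand": 255}
  ]
}}

```text
time: 5.85
tool_pos: [479.3, 146.4, 167.6]
orientation: [0.769, -0.639, 0.001, -0.001]
ft_force: [-0.5, 0.3, -2.7]
finger_gap: 0.196
```

Run:
```python
from h import *
plan(459+118.7,135.5+28.2,167.5,-79.6)
p,d,i=grab("wrist"); C=cloud(i,d); np.savez("pics/w3.npz",p=p,d=d,K=i["K"],dist=i["dist"],T=i["cam_to_world"])
C2=C[...,2]; T=(C2>77)&(C2<95)
for a,b in((240,258),(308,326)):
    w=np.zeros_like(T); w[150:215,a:b]=1
    q=C[w&T]; c,sz,an=cv2.minAreaRect(q[:,:2].astype(np.float32)); print("tine",np.round(c,1),np.round(sz,1),an,np.round(np.percentile(q[:,2],[5,50,95]),1),np.round(cv2.boxPoints((c,sz,an)),1).tolist())
print(np.median(C2[40:70,110:160]))
```

```text
t 5.85 tcp [479.3 146.4 167.6] ang -79.47 tilt [ 1.5e-03  1.0e-04 -1.0e+00] F [-0.5  0.3 -2.7] gap 0.196
dx,dy,dz [ 0.1  -9.99  0.03] yaw 0.13
tine [496.8 170.3] [36.7  7.6] 10.072248458862305 [83.5 84.7 87.6] [[478.0, 170.8000030517578], [479.3999938964844, 163.3000030517578], [515.5, 169.6999969482422], [514.0999755859375, 177.1999969482422]]
tine [504.5 128.6] [36.7  8.2] 10.532455444335938 [83.6 84.9 88.1] [[485.70001220703125, 129.3000030517578], [487.20001220703125, 121.30000305175781], [523.2999877929688, 128.0], [521.7999877929688, 136.0]]
74.65829243808089
```

Call:
{"name": "move_arm", "arguments": {
  "moves": [
    {"dx": 0.05, "dy": -1, "dz": 0.05, "yaw": 0, "hand": 255},
    {"dx": 0.05, "dy": -2.5, "dz": 0.05, "yaw": 0, "hand": 255},
    {"dx": 0.05, "dy": -4, "dz": 0.05, "yaw": 0, "hand": 255},
    {"dx": 0.05, "dy": -5.5, "dz": 0.05, "yaw": 0, "hand": 255},
    {"dx": 0.05, "dy": -7, "dz": 0.05, "yaw": 0, "hand": 255},
    {"dx": 0.05, "dy": -8.5, "dz": 0.05, "yaw": 0, "hand": 255},
    {"dx": 0.05, "dy": -9.5, "dz": 0.05, "yaw": 0, "hand": 255},
    {"dx": 0.05, "dy": -10, "dz": 0.05, "yaw": 0, "hand": 255}
  ]
}}

```text
time: 6.7
tool_pos: [576.9, 164.1, 166.4]
orientation: [0.769, -0.639, -0.0, 0.0]
ft_force: [0.5, -0.2, -1.9]
finger_gap: 0.197
```

Call:
{"name": "move_arm", "arguments": {
  "moves": [
    {"dx": 0, "dy": 0, "dz": 0, "yaw": 0, "hand": 255},
    {"dx": 0, "dy": 0, "dz": 0, "yaw": 0, "hand": 255},
    {"dx": 0, "dy": 0, "dz": 0, "yaw": 0, "hand": 255},
    {"dx": 0, "dy": 0, "dz": 0, "yaw": 0, "hand": 255},
    {"dx": 0, "dy": 0, "dz": 0, "yaw": 0, "hand": 255},
    {"dx": 0, "dy": 0, "dz": 0, "yaw": 0, "hand": 255},
    {"dx": 0, "dy": 0, "dz": 0, "yaw": 0, "hand": 255},
    {"dx": 0, "dy": 0, "dz": 0, "yaw": 0, "hand": 255}
  ]
}}

```text
time: 7.5
tool_pos: [575.9, 164.0, 166.8]
orientation: [0.769, -0.639, 0.0, 0.0]
ft_force: [-0.1, -0.1, -2.0]
finger_gap: 0.194
```

Run:
```python
from h import *
plan(577.6,163.7,167.5,-79.6)
p,d,i=grab("side"); save("s3.png",cv2.resize(p[190:270,190:310],None,fx=5,fy=5,interpolation=cv2.INTER_CUBIC)); 
p,d,i=grab("wrist"); save("w4.png",p); np.savez("pics/w4.npz",p=p,d=d,K=i["K"],dist=i["dist"],T=i["cam_to_world"])
```

```text
t 7.5 tcp [575.9 164.  166.8] ang -79.46 tilt [ 0.e+00 -1.e-04 -1.e+00] F [-0.1 -0.1 -2. ] gap 0.194
dx,dy,dz [ 0.06 -0.16 -0.07] yaw 0.14
```

View pics/w4.png

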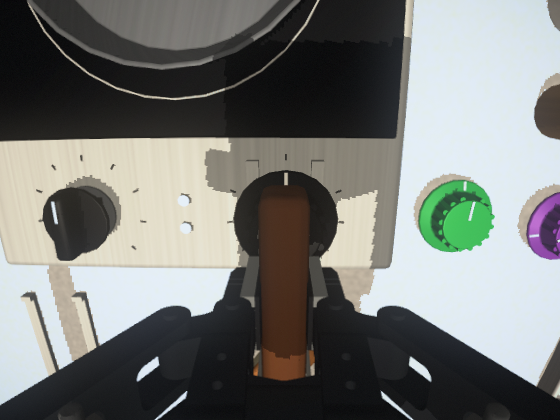

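View pics/s3.png

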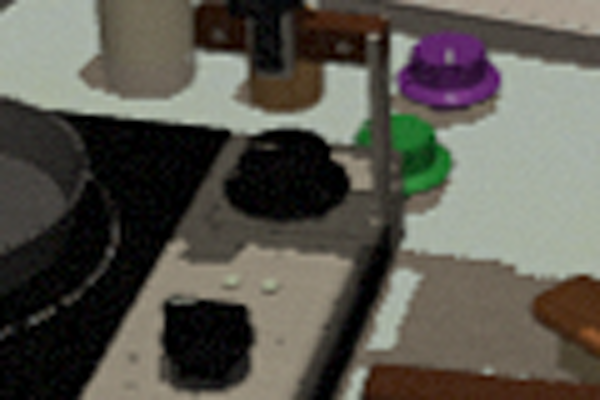

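The wrist view shows the lips at (252,161) and (317,161), just beyond the skirt, which spans columns 236–337 and ends at row 170. The knob is centred in the fork, with the handle at (284,270), so I pull up slowly.

Call:
{"name": "move_arm", "arguments": {
  "moves": [
    {"dx": 0, "dy": -0.1, "dz": -0.2, "yaw": 0, "hand": 255},
    {"dx": 0, "dy": -0.15, "dz": -0.4, "yaw": 0, "hand": 255},
    {"dx": 0, "dy": -0.15, "dz": -0.5, "yaw": 0, "hand": 255},
    {"dx": 0, "dy": -0.15, "dz": -0.6, "yaw": 0, "hand": 255},
    {"dx": 0, "dy": -0.15, "dz": -0.7, "yaw": 0, "hand": 255},
    {"dx": 0, "dy": -0.15, "dz": -0.8, "yaw": 0, "hand": 255},
    {"dx": 0, "dy": -0.15, "dz": -0.9, "yaw": 0, "hand": 255},
    {"dx": 0, "dy": -0.15, "dz": -1.0, "yaw": 0, "hand": 255}
  ],
  "force": 100
}}

```text
time: 8.4
tool_pos: [576.9, 164.1, 175.1]
orientation: [0.769, -0.639, -0.001, 0.001]
ft_force: [2.1, 0.6, -9.2]
finger_gap: 0.194
```

Call:
{"name": "move_arm", "arguments": {
  "moves": [
    {"dx": 0, "dy": 0, "dz": -0.1, "yaw": 0, "hand": 255},
    {"dx": 0, "dy": 0, "dz": -0.2, "yaw": 0, "hand": 255},
    {"dx": 0, "dy": 0, "dz": -0.3, "yaw": 0, "hand": 255},
    {"dx": 0, "dy": 0, "dz": -0.4, "yaw": 0, "hand": 255},
    {"dx": 0, "dy": 0, "dz": -0.5, "yaw": 0, "hand": 255},
    {"dx": 0, "dy": 0, "dz": -0.6, "yaw": 0, "hand": 255},
    {"dx": 0, "dy": 0, "dz": -0.7, "yaw": 0, "hand": 255},
    {"dx": 0, "dy": 0, "dz": -0.8, "yaw": 0, "hand": 255}
  ]
}}

```text
time: 9.2
tool_pos: [577.6, 164.3, 185.5]
orientation: [0.769, -0.639, 0.0, -0.0]
ft_force: [0.1, -0.8, -4.1]
finger_gap: 0.195
```

Call:
{"name": "move_arm", "arguments": {
  "moves": [
    {"dx": 0, "dy": 0, "dz": -0.2, "yaw": 0, "hand": 255},
    {"dx": 0, "dy": 0, "dz": -0.4, "yaw": 0, "hand": 255},
    {"dx": 0, "dy": 0, "dz": -0.6, "yaw": 0, "hand": 255},
    {"dx": 0, "dy": 0, "dz": -0.8, "yaw": 0, "hand": 255},
    {"dx": 0, "dy": 0, "dz": -1.1, "yaw": 0, "hand": 255},
    {"dx": 0, "dy": 0, "dz": -1.4, "yaw": 0, "hand": 255},
    {"dx": 0, "dy": 0, "dz": -1.5, "yaw": 0, "hand": 255},
    {"dx": 0, "dy": 0, "dz": -1.5, "yaw": 0, "hand": 255}
  ]
}}

```text
time: 10.0
tool_pos: [577.6, 164.3, 200.2]
orientation: [0.769, -0.639, 0.0, -0.0]
ft_force: [-0.2, -0.1, -3.5]
finger_gap: 0.189
```

Run:
```python
from h import *
plan(577.6,163.7,167.5,-79.6)
p,d,i=grab("wrist"); save("w5.png",p); np.savez("pics/w5.npz",p=p,d=d,K=i["K"],dist=i["dist"],T=i["cam_to_world"])
C=cloud(i,d); z=C[...,2]; 
for v in range(150,235,10): print(v,np.round(z[v,236:340:6]).astype(int).tolist())
```

```text
t 10.0 tcp [577.6 164.3 200.2] ang -79.46 tilt [ 7.e-04  0.e+00 -1.e+00] F [-0.2 -0.1 -3.5] gap 0.189
dx,dy,dz [0.06 0.01 3.27] yaw 0.14
150 [75, 76, 75, 76, 76, 75, 74, 75, 74, 76, 75, 75, 74, 75, 75, 75, 75, 75]
160 [75, 75, 117, 117, 75, 74, 73, 74, 75, 75, 75, 76, 75, 117, 116, 75, 74, 75]
170 [74, 74, 116, 116, 74, 75, 75, 76, 75, 75, 76, 74, 75, 118, 117, 74, 76, 343]
180 [74, 75, 117, 117, 120, 122, 122, 122, 123, 123, 122, 122, 121, 120, 118, 76, 75, 74]
190 [74, 76, 122, 123, 123, 217, 219, 220, 218, 219, 219, 216, 124, 123, 122, 118, 75, 74]
200 [75, 121, 123, 125, 226, 229, 228, 229, 228, 229, 229, 228, 219, 124, 124, 122, 74, 75]
210 [120, 122, 123, 132, 228, 231, 230, 230, 230, 230, 231, 230, 229, 141, 129, 123, 122, 74]
220 [121, 122, 139, 142, 229, 229, 230, 230, 229, 229, 230, 230, 228, 141, 140, 124, 122, 75]
230 [121, 122, 140, 141, 229, 230, 230, 230, 231, 231, 231, 229, 228, 142, 143, 122, 121, 75]
```

View pics/w5.png

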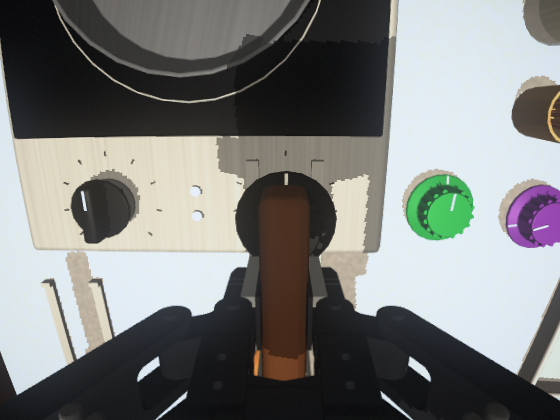

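The knob is off its shaft and riding on the tines: skirt depth is 122 mm, level across, and it is centred at column 286. Now I carry it smoothly toward the tray.

Call:
{"name": "move_arm", "arguments": {
  "moves": [
    {"dx": 0.4, "dy": 0.2, "dz": -0.2, "yaw": 0, "hand": 255},
    {"dx": 1.3, "dy": 0.5, "dz": -0.5, "yaw": 0.3, "hand": 255},
    {"dx": 2.7, "dy": 1.0, "dz": -0.8, "yaw": 0.6, "hand": 255},
    {"dx": 4.5, "dy": 1.8, "dz": -1, "yaw": 1, "hand": 255},
    {"dx": 6.6, "dy": 2.6, "dz": -1, "yaw": 1.5, "hand": 255},
    {"dx": 8.9, "dy": 3.5, "dz": -1, "yaw": 2, "hand": 255},
    {"dx": 11.2, "dy": 4.4, "dz": -1, "yaw": 2.5, "hand": 255},
    {"dx": 13.5, "dy": 5.2, "dz": -1, "yaw": 3, "hand": 255}
  ]
}}

```text
time: 10.85
tool_pos: [550.4, 19.8, 210.3]
orientation: [0.752, -0.66, 0.0, 0.0]
ft_force: [0.5, -0.6, -3.5]
finger_gap: 0.199
```

Run:
```python
from h import *
plan(570,-232,210,-88.2)
```

```text
t 10.85 tcp [550.4  19.8 210.3] ang -82.55 tilt [ 6.e-04 -8.e-04 -1.e+00] F [ 0.5 -0.6 -3.5] gap 0.199
dx,dy,dz [25.23  1.32  0.05] yaw 5.65
```

Call:
{"name": "move_arm", "arguments": {
  "moves": [
    {"dx": 2.3, "dy": 0.4, "dz": 0, "yaw": 0.5, "hand": 255},
    {"dx": 4.6, "dy": 0.6, "dz": 0, "yaw": 1, "hand": 255},
    {"dx": 6.9, "dy": 0.8, "dz": 0, "yaw": 1.5, "hand": 255},
    {"dx": 9.2, "dy": 0.9, "dz": 0, "yaw": 2, "hand": 255},
    {"dx": 11.5, "dy": 1.0, "dz": 0, "yaw": 2.5, "hand": 255},
    {"dx": 13.8, "dy": 1.1, "dz": 0, "yaw": 3, "hand": 255},
    {"dx": 16.1, "dy": 1.2, "dz": 0, "yaw": 3.6, "hand": 255},
    {"dx": 18.2, "dy": 1.2, "dz": 0, "yaw": 4.2, "hand": 255}
  ]
}}

```text
time: 11.65
tool_pos: [562.2, -162.3, 210.3]
orientation: [0.727, -0.687, 0.0, 0.0]
ft_force: [0.2, -0.4, -3.6]
finger_gap: 0.191
```

Call:
{"name": "move_arm", "arguments": {
  "moves": [
    {"dx": 1.9, "dy": 0, "dz": 0, "yaw": 0.4, "hand": 255},
    {"dx": 3.6, "dy": 0, "dz": 0, "yaw": 0.8, "hand": 255},
    {"dx": 5.0, "dy": 0, "dz": 0, "yaw": 1.2, "hand": 255},
    {"dx": 6.1, "dy": 0, "dz": 0, "yaw": 1.4, "hand": 255},
    {"dx": 6.8, "dy": 0, "dz": 0, "yaw": 1.5, "hand": 255},
    {"dx": 7.1, "dy": 0, "dz": 0, "yaw": 1.5, "hand": 255},
    {"dx": 7.1, "dy": 0, "dz": 0, "yaw": 1.5, "hand": 255},
    {"dx": 7.1, "dy": 0, "dz": 0, "yaw": 1.5, "hand": 255}
  ]
}}

```text
time: 12.45
tool_pos: [567.2, -230.2, 209.8]
orientation: [0.719, -0.695, -0.0, -0.0]
ft_force: [0.1, 1.5, -3.2]
finger_gap: 0.19
```

Run:
```python
from h import *
plan(570,-232,100,-88.2)
p,d,i=grab("wrist"); save("w6.png",p); np.savez("pics/w6.npz",p=p,d=d,K=i["K"],dist=i["dist"],T=i["cam_to_world"])
C=cloud(i,d); z=C[...,2]; 
for v in range(150,235,10): print(v,np.round(z[v,236:340:6]).astype(int).tolist())
m=(z>20)&(z<45); 
q=C[m]; print("rim/cup y range",np.percentile(q[:,0],[1,99]),np.percentile(q[:,1],[1,99]))
fl=(abs(z-3)<3)&(abs(C[...,0]-640)<60)&(abs(C[...,1]+235)<40); print("floor z",np.median(z[fl]),fl.sum())
```

```text
t 12.45 tcp [ 567.2 -230.2  209.8] ang -88.11 tilt [-0.e+00  3.e-04 -1.e+00] F [ 0.1  1.5 -3.2] gap 0.19
dx,dy,dz [ 0.19 -0.27 10.98] yaw 0.09
150 [2, 4, 3, 4, 5, 3, 3, 4, 4, 1, 3, 2, 2, 3, 2, 3, 4, 2]
160 [3, 3, 127, 127, 3, 1, 2, 2, 3, 1, 2, 3, 4, 126, 126, 3, 3, 4]
170 [4, 2, 128, 127, 4, 3, 3, 3, 4, 3, 4, 3, 3, 126, 127, 4, 4, 3]
180 [2, 3, 127, 126, 131, 130, 131, 132, 133, 132, 131, 131, 130, 129, 127, 2, 4, 4]
190 [2, 3, 130, 132, 132, 225, 229, 352, 229, 228, 228, 226, 133, 133, 133, 128, 2, 2]
200 [1, 131, 132, 134, 235, 237, 239, 239, 238, 239, 238, 237, 230, 134, 133, 132, 2, 4]
210 [130, 133, 133, 143, 239, 239, 240, 240, 240, 239, 241, 239, 237, 150, 137, 132, 131, 1]
220 [130, 132, 150, 151, 239, 240, 240, 239, 240, 240, 240, 239, 237, 152, 150, 133, 131, 4]
230 [131, 132, 149, 152, 237, 239, 239, 238, 239, 240, 240, 239, 238, 152, 151, 132, 132, 2]
rim/cup y range [434.73579718 727.54706803] [-518.99154988   23.19050433]
floor z 2.855473699819356 10505
```

View pics/w6.png

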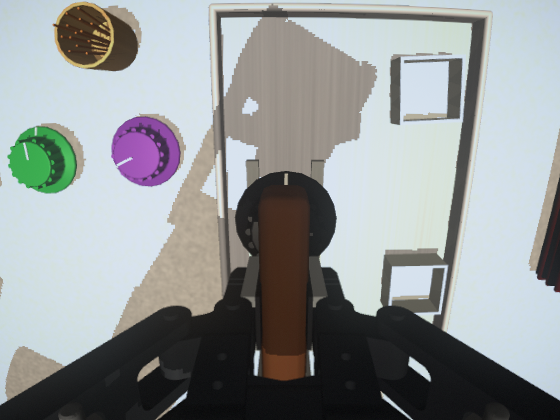

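The wrist view shows the knob at (286,220), still seated over the empty +y half of the tray. The cups are at (425,90) and (415,280), well to the right. I lower it, slowing down near contact.

Call:
{"name": "move_arm", "arguments": {
  "moves": [
    {"dx": 0.1, "dy": 0, "dz": 0.6, "yaw": 0, "hand": 255},
    {"dx": 0.2, "dy": 0, "dz": 1.8, "yaw": 0, "hand": 255},
    {"dx": 0.2, "dy": 0, "dz": 3.5, "yaw": 0, "hand": 255},
    {"dx": 0.2, "dy": 0, "dz": 5.3, "yaw": 0, "hand": 255},
    {"dx": 0.2, "dy": 0, "dz": 7.0, "yaw": 0, "hand": 255},
    {"dx": 0.2, "dy": 0, "dz": 8.6, "yaw": 0, "hand": 255},
    {"dx": 0.2, "dy": 0, "dz": 9.8, "yaw": 0, "hand": 255},
    {"dx": 0.2, "dy": 0, "dz": 10.2, "yaw": 0, "hand": 255}
  ]
}}

```text
time: 13.3
tool_pos: [565.9, -232.1, 104.9]
orientation: [0.718, -0.696, -0.002, 0.001]
ft_force: [-0.1, 0.7, -3.4]
finger_gap: 0.195
```

Call:
{"name": "move_arm", "arguments": {
  "moves": [
    {"dx": 0, "dy": 0, "dz": 0.2, "yaw": 0, "hand": 255},
    {"dx": 0, "dy": 0, "dz": 0.3, "yaw": 0, "hand": 255},
    {"dx": 0, "dy": 0, "dz": 0.4, "yaw": 0, "hand": 255},
    {"dx": 0, "dy": 0, "dz": 0.55, "yaw": 0, "hand": 255},
    {"dx": 0, "dy": 0, "dz": 0.7, "yaw": 0, "hand": 255},
    {"dx": 0, "dy": 0, "dz": 0.9, "yaw": 0, "hand": 255},
    {"dx": 0, "dy": 0, "dz": 1.1, "yaw": 0, "hand": 255},
    {"dx": 0, "dy": 0, "dz": 1.3, "yaw": 0, "hand": 255}
  ]
}}

```text
time: 14.1
tool_pos: [567.4, -232.9, 95.0]
orientation: [0.718, -0.696, 0.0, -0.0]
ft_force: [-0.4, 0.1, -2.0]
finger_gap: 0.196
```

Run:
```python
from h import *
plan(570,-232,93.5,-88.2)
p,d,i=grab("wrist"); C=cloud(i,d); z=C[...,2]; 
for v in range(150,235,10): print(v,np.round(z[v,236:340:6]).astype(int).tolist())
```

```text
t 14.1 tcp [ 567.4 -232.9   95. ] ang -88.16 tilt [ 5.e-04 -4.e-04 -1.e+00] F [-0.4  0.1 -2. ] gap 0.196
dx,dy,dz [-0.08 -0.27  0.15] yaw 0.04
150 [2, 4, 3, 3, 3, 2, 3, 3, 3, 3, 3, 2, 2, 2, 3, 3, 3, 3]
160 [3, 2, 11, 11, 3, 3, 2, 4, 2, 2, 2, 3, 4, 12, 13, 3, 3, 4]
170 [3, 3, 12, 12, 4, 3, 3, 3, 3, 3, 3, 2, 2, 11, 12, 3, 2, 2]
180 [3, 2, 11, 12, 21, 21, 20, 21, 23, 23, 22, 21, 20, 12, 13, 3, 2, 4]
190 [2, 3, 21, 20, 23, 112, 113, 114, 114, 114, 115, 110, 22, 21, 20, 4, 2, 3]
200 [2, 22, 23, 22, 120, 123, 123, 123, 123, 122, 124, 124, 115, 24, 23, 21, 3, 2]
210 [20, 22, 22, 31, 124, 124, 125, 124, 124, 124, 124, 124, 122, 40, 24, 24, 22, 3]
220 [21, 22, 41, 41, 123, 125, 125, 125, 126, 126, 125, 125, 123, 42, 40, 23, 21, 3]
230 [20, 22, 38, 42, 123, 124, 125, 125, 125, 124, 124, 125, 123, 42, 42, 23, 21, 2]
```

The knob stands on the floor (skirt top at 22 mm, tines at 12 mm, and the wrist load fell by the knob's weight). I go slightly lower, then back the fork out.

Call:
{"name": "move_arm", "arguments": {
  "moves": [
    {"dx": 0, "dy": 0, "dz": 0.1, "yaw": 0, "hand": 255},
    {"dx": 0, "dy": 0, "dz": 0.2, "yaw": 0, "hand": 255},
    {"dx": 0, "dy": 0.1, "dz": 0.2, "yaw": 0, "hand": 255},
    {"dx": 0, "dy": 0.5, "dz": 0.2, "yaw": 0, "hand": 255},
    {"dx": 0, "dy": 1.2, "dz": 0.2, "yaw": 0, "hand": 255},
    {"dx": 0, "dy": 2.2, "dz": 0.2, "yaw": 0, "hand": 255},
    {"dx": 0, "dy": 3.4, "dz": 0.2, "yaw": 0, "hand": 255},
    {"dx": 0, "dy": 4.6, "dz": 0.2, "yaw": 0, "hand": 255}
  ]
}}

```text
time: 14.95
tool_pos: [519.9, -234.3, 92.8]
orientation: [0.718, -0.696, -0.0, 0.0]
ft_force: [-0.1, -0.7, -2.0]
finger_gap: 0.193
```

Call:
{"name": "move_arm", "arguments": {
  "moves": [
    {"dx": 0, "dy": 1.2, "dz": 0, "yaw": 0, "hand": 255},
    {"dx": 0, "dy": 2.4, "dz": 0, "yaw": 0, "hand": 255},
    {"dx": 0, "dy": 3.6, "dz": 0, "yaw": 0, "hand": 255},
    {"dx": 0, "dy": 4.4, "dz": 0, "yaw": 0, "hand": 255},
    {"dx": 0, "dy": 4.8, "dz": 0, "yaw": 0, "hand": 255},
    {"dx": 0, "dy": 4.8, "dz": 0, "yaw": 0, "hand": 255},
    {"dx": 0, "dy": 4.8, "dz": -1, "yaw": 0, "hand": 255},
    {"dx": 0, "dy": 4.8, "dz": -3, "yaw": 0, "hand": 255}
  ]
}}

```text
time: 15.75
tool_pos: [472.6, -235.2, 121.8]
orientation: [0.718, -0.696, -0.002, 0.0]
ft_force: [-0.6, -0.7, -2.7]
finger_gap: 0.193
```

Call:
{"name": "move_arm", "arguments": {
  "moves": [
    {"dx": 0, "dy": 0, "dz": -2, "yaw": 0, "hand": 255},
    {"dx": 0, "dy": 0, "dz": -4.5, "yaw": 0, "hand": 255},
    {"dx": 0, "dy": 0, "dz": -6, "yaw": 0, "hand": 255},
    {"dx": 0, "dy": 0, "dz": -7, "yaw": 0, "hand": 255},
    {"dx": 0, "dy": 0, "dz": -7, "yaw": 0, "hand": 255},
    {"dx": 0, "dy": 0, "dz": -7, "yaw": 0, "hand": 255},
    {"dx": 0, "dy": 0, "dz": -7, "yaw": 0, "hand": 255},
    {"dx": 0, "dy": 0, "dz": -7, "yaw": 0, "hand": 255}
  ]
}}

```text
time: 16.55
tool_pos: [472.7, -235.5, 191.4]
orientation: [0.718, -0.696, -0.001, 0.0]
ft_force: [0.5, -0.3, -3.8]
finger_gap: 0.191
```

Run:
```python
from h import *
plan(469,-49,190,-108.2)
p,d,i=grab("wrist"); save("w7.png",p); C=cloud(i,d); z=C[...,2]
m=(z>14)&(z<50)&(np.hypot(C[...,0]-572,C[...,1]+232)<45)
q=C[m]; print("knob",cv2.minEnclosingCircle(q[:,:2].astype(np.float32)),np.percentile(q[:,2],[2,50,98]))
t=q[q[:,2]>36]; print("top z spread",np.percentile(t[:,2],[5,50,95]))
# lie of the free counter
z0=np.load("pics/top0.npz"); i0=dict(K=z0["K"],dist=z0["dist"],cam_to_world=z0["T"]); C0=cloud(i0,z0["d"])
w=(C0[...,2]>12)&(abs(C0[...,0]-469)<110)&(abs(C0[...,1]+49)<130); 
n,l,st,ce=cv2.connectedComponentsWithStats(w.astype(np.uint8))
for k in range(1,n):
    if st[k,4]>8: print(C0[l==k].min(0).round(),C0[l==k].max(0).round())
```

```text
t 16.55 tcp [ 472.7 -235.5  191.4] ang -88.16 tilt [-0.0022  0.0013 -1.    ] F [ 0.5 -0.3 -3.8] gap 0.191
dx,dy,dz [-18.65  -0.23   0.16] yaw 20.04
knob ((566.7391357421875, -234.818115234375), 34.12623977661133) [19.8866879  40.04715616 43.10849135]
top z spread [39.56666881 41.68352856 43.00330898]
[545.  74.  21.] [576.  81.  79.]
[549. -27.  14.] [579.  36.  46.]
[ 560. -128.   12.] [579. -72.  46.]
[ 378. -179.   19.] [ 578. -169.   36.]
[413. -73.  15.] [510. -24. 125.]
```

View pics/w7.png

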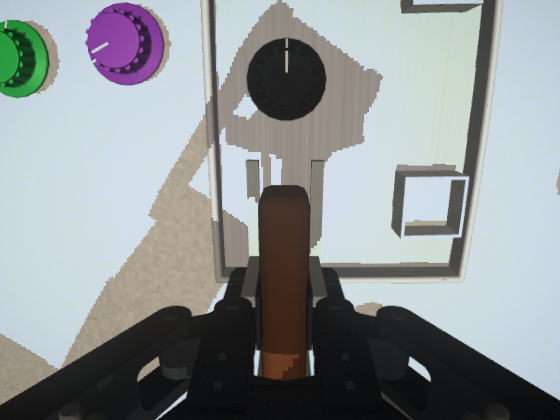

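The wrist view shows the knob upright at (286,78), pointer unchanged, enclosing radius 34 mm, top at 42 mm, and the fork free. The puller's original spot on the counter is still clear, so I return it there.

Call:
{"name": "move_arm", "arguments": {
  "moves": [
    {"dx": -0.7, "dy": 0, "dz": 0, "yaw": 1, "hand": 255},
    {"dx": -2.5, "dy": 0, "dz": 0, "yaw": 3, "hand": 255},
    {"dx": -5.5, "dy": 0, "dz": 0, "yaw": 6, "hand": 255},
    {"dx": -9, "dy": -0.1, "dz": 0, "yaw": 10, "hand": 255},
    {"dx": -12.5, "dy": -0.1, "dz": 0, "yaw": 14, "hand": 255},
    {"dx": -16, "dy": -0.2, "dz": 0, "yaw": 17, "hand": 255},
    {"dx": -18, "dy": -0.2, "dz": 0, "yaw": 19.5, "hand": 255},
    {"dx": -18.6, "dy": -0.2, "dz": 0, "yaw": 20, "hand": 255}
  ]
}}

```text
time: 17.4
tool_pos: [468.9, -47.5, 192.8]
orientation: [-0.588, 0.809, 0.0, 0.0]
ft_force: [-0.6, -0.7, -1.7]
finger_gap: 0.193
```

Call:
{"name": "move_arm", "arguments": {
  "moves": [
    {"dx": 0, "dy": 0, "dz": 1, "yaw": 0, "hand": 255},
    {"dx": 0, "dy": 0, "dz": 3, "yaw": 0, "hand": 255},
    {"dx": 0, "dy": 0, "dz": 5.5, "yaw": 0, "hand": 255},
    {"dx": 0, "dy": 0, "dz": 7.5, "yaw": 0, "hand": 255},
    {"dx": 0, "dy": 0, "dz": 9, "yaw": 0, "hand": 255},
    {"dx": 0, "dy": 0, "dz": 9.7, "yaw": 0, "hand": 255},
    {"dx": 0, "dy": 0, "dz": 9.9, "yaw": 0, "hand": 255},
    {"dx": 0, "dy": 0, "dz": 9.9, "yaw": 0, "hand": 255}
  ]
}}

```text
time: 18.2
tool_pos: [469.4, -50.5, 93.8]
orientation: [-0.586, 0.81, -0.0, -0.0]
ft_force: [0.4, 0.4, -1.7]
finger_gap: 0.194
```

Run:
```python
from h import *
plan(469,-49,87,-108.2)
p,d,i=grab("wrist"); C=cloud(i,d); C2=C[...,2]; v=np.arange(420)[:,None]; u=np.arange(560)
for a,b in((244,258),(310,324)):
    q=C[155:215,a:b].reshape(-1,3); q=q[q[:,2]>4]; print(len(q),np.round(np.percentile(q[:,2],[5,50,95]),1))
```

```text
t 18.2 tcp [469.4 -50.5  93.8] ang -108.2 tilt [ 1.e-04 -3.e-04 -1.e+00] F [ 0.4  0.4 -1.7] gap 0.194
dx,dy,dz [-0.13  0.08  0.68] yaw 0.0
617 [ 9.7 10.8 13.9]
699 [ 9.8 11.1 14.1]
```

Call:
{"name": "move_arm", "arguments": {
  "moves": [
    {"dx": 0, "dy": 0, "dz": 0.2, "yaw": 0, "hand": 255},
    {"dx": 0, "dy": 0, "dz": 0.35, "yaw": 0, "hand": 255},
    {"dx": 0, "dy": 0, "dz": 0.5, "yaw": 0, "hand": 255},
    {"dx": 0, "dy": 0, "dz": 0.6, "yaw": 0, "hand": 255},
    {"dx": 0, "dy": 0, "dz": 0.65, "yaw": 0, "hand": 255},
    {"dx": 0, "dy": 0, "dz": 0.7, "yaw": 0, "hand": 255},
    {"dx": 0, "dy": 0, "dz": 0.7, "yaw": 0, "hand": 255},
    {"dx": 0, "dy": 0, "dz": 0.7, "yaw": 0, "hand": 255}
  ]
}}

```text
time: 19.05
tool_pos: [469.3, -49.9, 86.9]
orientation: [-0.587, 0.81, -0.0, 0.0]
ft_force: [-1.2, -0.6, -1.5]
finger_gap: 0.194
```

Run:
```python
from h import *
plan(469,-49,87,-108.2)
```

```text
t 19.05 tcp [469.3 -49.9  86.9] ang -108.16 tilt [ 2.e-04 -1.e-04 -1.e+00] F [-1.2 -0.6 -1.5] gap 0.194
dx,dy,dz [-0.08  0.06 -0.01] yaw 0.04
```

Call:
{"name": "move_arm", "arguments": {
  "moves": [
    {"dx": 0, "dy": 0, "dz": 0.03, "yaw": 0, "hand": 255},
    {"dx": 0, "dy": 0, "dz": 0.06, "yaw": 0, "hand": 255},
    {"dx": 0, "dy": 0, "dz": 0.08, "yaw": 0, "hand": 255},
    {"dx": 0, "dy": 0, "dz": 0.08, "yaw": 0, "hand": 255},
    {"dx": 0, "dy": 0, "dz": 0.08, "yaw": 0, "hand": 255},
    {"dx": 0, "dy": 0, "dz": 0.08, "yaw": 0, "hand": 255},
    {"dx": 0, "dy": 0, "dz": 0.08, "yaw": 0, "hand": 255},
    {"dx": 0, "dy": 0, "dz": 0.08, "yaw": 0, "hand": 255}
  ],
  "force": 40
}}

```text
time: 19.85
tool_pos: [469.4, -50.0, 86.9]
orientation: [-0.587, 0.81, -0.0, 0.0]
ft_force: [-3.2, 0.6, 5.5]
finger_gap: 0.196
```

Run:
```python
from h import *
plan(469,-49,87,-108.2)
```

```text
t 19.85 tcp [469.4 -50.   86.9] ang -108.16 tilt [ 7.e-04 -4.e-04 -1.e+00] F [-3.2  0.6  5.5] gap 0.196
dx,dy,dz [-0.08  0.07 -0.01] yaw 0.04
```

Contact confirmed (+5.5 N), so I release slowly and then rise.

Call:
{"name": "move_arm", "arguments": {
  "moves": [
    {"dx": 0, "dy": 0, "dz": 0, "yaw": 0, "hand": 200},
    {"dx": 0, "dy": 0, "dz": 0, "yaw": 0, "hand": 195},
    {"dx": 0, "dy": 0, "dz": 0, "yaw": 0, "hand": 185},
    {"dx": 0, "dy": 0, "dz": 0, "yaw": 0, "hand": 170},
    {"dx": 0, "dy": 0, "dz": 0, "yaw": 0, "hand": 130},
    {"dx": 0, "dy": 0, "dz": 0, "yaw": 0, "hand": 80},
    {"dx": 0, "dy": 0, "dz": 0, "yaw": 0, "hand": 30},
    {"dx": 0, "dy": 0, "dz": 0, "yaw": 0, "hand": 0}
  ]
}}

```text
time: 20.65
tool_pos: [469.3, -49.9, 86.0]
orientation: [-0.587, 0.81, -0.0, -0.0]
ft_force: [-0.0, 1.2, 0.6]
finger_gap: 0.972
```

Call:
{"name": "move_arm", "arguments": {
  "moves": [
    {"dx": 0, "dy": 0, "dz": 0, "yaw": 0, "hand": 0},
    {"dx": 0, "dy": 0, "dz": 0, "yaw": 0, "hand": 0},
    {"dx": 0, "dy": 0, "dz": -1, "yaw": 0, "hand": 0},
    {"dx": 0, "dy": 0, "dz": -3, "yaw": 0, "hand": 0},
    {"dx": 0, "dy": 0, "dz": -6, "yaw": 0, "hand": 0},
    {"dx": 0, "dy": 0, "dz": -10, "yaw": 0, "hand": 0},
    {"dx": 0, "dy": 0, "dz": -14, "yaw": 0, "hand": 0},
    {"dx": 0, "dy": 0, "dz": -18, "yaw": 0, "hand": 0}
  ]
}}

```text
time: 21.45
tool_pos: [469.0, -49.8, 268.5]
orientation: [-0.587, 0.81, -0.0, 0.0]
ft_force: [0.9, -0.3, 0.2]
finger_gap: 1.003
```

Run:
```python
from h import *
plan(469,-49,270,-108.2)
p,d,i=grab("wrist"); C=cloud(i,d); hsv=cv2.cvtColor(p,cv2.COLOR_RGB2HSV)
m=(C[...,2]>100)&(C[...,2]<130)&(hsv[...,1]>90)&(abs(C[...,0]-465)<90)&(abs(C[...,1]+50)<80)
q=C[m]; print("handle",cv2.minAreaRect(q[:,:2].astype(np.float32)),np.percentile(q[:,2],[10,50,90]))
p,d,i=grab("side"); save("s9.png",cv2.resize(p[90:330,100:480],None,fx=2.1,fy=2.1,interpolation=cv2.INTER_CUBIC))
```

```text
t 21.45 tcp [469.  -49.8 268.5] ang -108.16 tilt [ 1.1e-03 -3.0e-04 -1.0e+00] F [ 0.9 -0.3  0.2] gap 1.003
dx,dy,dz [-0.08  0.03 -0.15] yaw 0.04
handle ((460.8426208496094, -47.28382110595703), (16.228561401367188, 92.4906997680664), 72.24762725830078) [115.32219262 116.44393357 117.44402679]
```

View pics/s9.png

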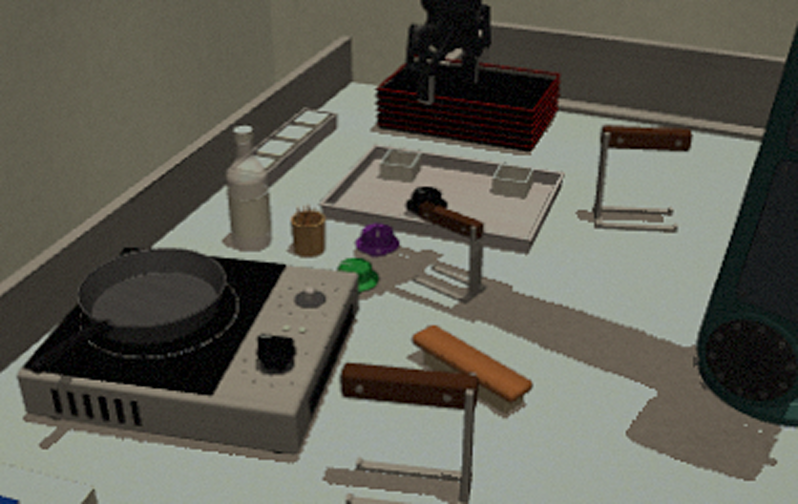

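The side view shows the puller upright at (455,250), the wide knob upright in the tray at (427,197), and the bare shaft at (310,297). Everything else is in place and the gripper is clear, so I hand in.

```bash
python3 -c "
from h import *
print(r.job_done())"
```

```text
the job is handed in; nothing more can be done
None
```

The job is done and handed in at about 21.5 s of the 67 s allowed. I slid the smallest puller's fork under the wide knob and pulled it straight up off its shaft. I carried it on the tines to the empty +y half of the tray, set it on its hub, and backed the fork out. The puller is back on the bare counter where it started.

**Last checks:**
- **Knob:** it stands upright at about (567, -235), with its top at about 42 mm, as expected for standing on the tray floor.
- **Puller:** it stands upright with its handle top level at about 116.5 mm, at its original angle.
- **Gripper:** it is open and touching nothing.
- **Other things:** everything else in the final side view looked unmoved. The scissors and most of the box were outside that crop, but the arm never went near them.

**Readings that disagreed:**
- **Wrist force:** just after the knob was released it still read about -3.8 N, as if loaded. The arm was still settling; the picture showed the knob in the tray, and the reading later fell back to the unloaded level.
- **Handle length:** the final measurement gave 92 mm against 98 mm before the pick-up, so its centre read about 3 mm nearer the robot. I take this as part of the handle being missed in the depth picture, not as the puller having moved.

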